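Unlatch the fuse carrier

TASK

A spare cartridge fuse was left lying across the top of the fuse carrier, in the way of its catches. First pick it up and set it back gently on the spares pile, lying in the gap on top of the two fuses in the wooden cradle, and let go of it there. Then squeeze the carrier's two side catches together, draw the carrier straight up out of its base, and finish while still holding it upright by the squeezed catches, at least 8 cm above where it sat; leave the other things on the bench alone.

Things in the scene. Friction and masses are not known exactly. Their poses are not given: they have to be found in the camera images.
- spare_center (a point): Centre of the spare cartridge fuse: white cylinder with brass end caps, 28 mm diameter, 62 mm long, 70 g, axis along this point's x. It starts lying level in a groove on the carrier's top, axis along the carrier's y. The groove's edges come up to 10 mm below its centre: fingertips at most 9 mm below the centre, closing across the axis.
- spare: The same spare fuse. Its origin lies 14 mm below the centre when as at the start; x is its axis.
- fuse_a_center (a point): Centre of one of the two like fuses (28 x 62 mm) lying side by side in the wooden cradle, axis along x.
- fuse_b_center (a point): Centre of the other of the two fuses in the cradle. A tall fixed radio stands behind the cradle (+x side and to the left), its front as near as x = 0.55 m: carry things over on the robot's side of it.
- saddle (a point): Where the spare's centre comes to lie when it nests in the gap on the two cradle fuses: 46 mm above the bench. x along the fuses' axes, y across, z up. The cradle is a fixed wooden tray 83 (x) x 71 (y) mm, walls up to 22 mm high. The tops of the two fuses are 10 mm below this point: fingertips stay less than 9 mm below the spare's centre, closing along y.
- carrier_grip (a point): Middle of the carrier between its thumb pads, 45 mm above the bench when seated. z up, y through both catches. Loose black block 40 x 56 x 60 mm, 0.19 kg, plugged 22 mm deep into the base. Ribbed thumb pads: outer faces at y = +-28 mm (42 mm over both when fully pressed), 23 mm wide in x, from 13 mm below to 13 mm above this point. Carrier top: 21 mm above, bottom: 39 mm below.
- fuse_carrier: The fuse carrier with its two catches. Origin: centre of its underside, 6 mm above the bench while seated; z up, y through the catches.
- fuse_base: Grey fuse base fixed to the bench: block 84 (x) x 110 (y) mm, 28 mm high, low ears at its x ends, with the well that holds the carrier. Origin: centre of its underside; y along the line of the catches. A ledge under the well's edge holds the barbs of the catches: the carrier only comes out with both catches pressed in at least 4 mm.
- catch_left (a joint): Catch on the carrier's +y side: how far it is pressed inward, 0 at rest to 0.007 m fully in; a spring pushes it out with 2 N at rest and 6 N fully in.
- catch_right (a joint): The same for the catch on the carrier's -y side (pressed toward +y), same spring.
- solder_reel: Bystander: solder reel, 59 mm across, 43 mm high, loose; origin under its centre.
- fuse_box: Bystander: small whitish carton, 45 x 65 x 20 mm, loose; origin under its centre.
- tape_1: Bystander: roll of black tape lying flat, 58 mm across, 19 mm high, loose; origin under its centre.
- small_transformer: Bystander: small transformer, 47 x 54 x 45 mm, loose; origin under its centre.
- pliers_red: Bystander: red-handled pliers lying flat, 47 x 167 x 14 mm, loose; origin under its centre.
Not all that is in view belongs to the job. There is more than one size of the fuse_carrier; the one meant has the size given above.

How it is judged:
By the outcome, as a careful person would: the job done as asked, in the order asked, and still so for the second after the job is handed in, while the arm keeps its last pose, push and grip.
It also fails if it takes over 53 s, if anything falls off the work surface, if the arm or the gripper's body presses on something with over 40 N, if the wrist force passes 120 N, or if a joint passes its speed limit or range.

ROBOT

A 7-joint arm with a two-finger parallel gripper is mounted at the origin on a cart in front of the work surface, level with it; the furniture and walls round the work are solid. World frame = base frame: x ahead of the robot, y to its left, z up, the work surface at z = 0. Lengths are in m, angles in degrees, forces in N, time in s.
With the tool pointing down it reaches from about 0.4 to 0.85 m from the base axis. Payload 4.5 kg.
Tool frame: the origin (TCP) lies midway between the tips of the shut fingers; the grasp point (between the pads) lies robot.tcp_to_grasp behind it (robot.tcp_to_grasp is the distance from the TCP to the grasp point, in m); z points along the fingers, y is the line along which they close (so a half turn about z gives the same grasp; the last joint's range is limited). The gripper opens to 88 mm and grips with 3 to 60 N. Pads are 18 mm wide; open, the fingers measure 123 mm over their backs; the gripper's body (75 mm by 187 mm) begins 45 mm behind the grasp point.
Start: joints at [-71.402, 39.483, -11.15, 89.685, 9.013, 51.709, -12.324], TCP at [0.179, 0.599, 0.239] pointing down, gripper open.
Joint ranges: [-172.22, 172.22], [-26.19, 119.32], [-84.43, 86.54], [7.71, 146.69], [-57.33, 237.33], [2.42, 119.75], [-152.13, 152.13]. Speed limits (degrees/s): [147.25, 147.25, 180, 180, 180, 180, 180].

INTERFACE

Orientations are given as a 3x3 rotation matrix whose columns are the frame's x, y, z axes.
In Python, from plant import robot gives the robot as it stands.
- The arm moves only by the tool apply_moves, never from a script. Its argument "rows" is one flat list of numbers, 7 for each row, row after row: the shift along the tool's x, y, z in m, then the turn, a rotation vector about the tool's x, y, z in degrees, then the opening, from 0 (shut) to 1 (fully open). A call has exactly 5 rows; each row is the pose to reach, as a shift and turn from the pose commanded when the call began, along the tool's axes at that moment; what a row does not reach only later rows make up. A row lasts 1/8 s, in which the tool goes at most 62.5 mm and 10.7 degrees, less where a joint would pass 70% of its speed; a pose out of reach is approached as far as the arm can. A call with a gripper value outside its range is refused whole. The fingers move at their own pace and stop on an object; the grip force is fixed at half the most. Time passes only in rows, so rows that repeat a pose let the fingers close, or fill a call up. It gives the time, the measured TCP pose, the force, the opening and the grip force at its end, in the units of the state.
- robot.get_obs(): the state, without advancing time (a new reading comes with each control period).
- robot.snapshot(name): name is "side" or "top" or "wrist"; returns a dict with "pixels" (480x640x3 uint8, blue, green, red), "vertical_fov" (degrees; the focal length in pixels is half the picture's height over the tangent of half this angle, whatever the lens; pixels are square), "cx", "cy" (the principal point, pixels), "k1" (the pictures are not rectified: a ray, as slopes to the right and down, at radius r is drawn at 1 + k1 r^2 times it, then the intrinsics apply), "cam_to_world" (4x4, takes a point from camera to world coordinates). Camera axes: x right, y down, z forward; pixel columns grow to the right and rows downward; lengths in m; the calibration is good to about 2 mm. A picture is of the moment at which its call begins. There is no depth.
- robot.close_job(): hands the job in; it is judged then, once.
Trained networks look in the newest picture that a camera, given by its name, has taken for a name from the list of things; names that differ only in an ending like _2 or _b are one class to them, and where a whole thing is asked for, a point or a joint stands for the part that bears it (a point fixed in the world has none). Each returns a list of dicts, best first, with "score" (0 to 1); they miss things now and then, are a little off and sometimes report something else, mostly with a low value. They report only what shows in the picture. A call takes as long as a camera call. They do not tell look-alikes from the thing itself.
- robot.boxes_of(camera, thing): "at" ([x, y, z] in m, in the coordinates of the camera as it stood for that picture, good to about 4 mm: the middle of the surface that is visible of it).
- robot.place_of(camera, thing): "at" ([x, y, z] in m, in the coordinates of the camera as it stood for that picture, good to about 4 mm: a listed point, or the origin of a listed thing).
The state is a dict: "clock": time; "q": joint angles; "joint_vel": joint speeds; "tau": joint torques, N m; "tcp_pos": TCP position; "tool_rot": TCP orientation; "force": force on the tool from outside, world axes, zero at the start; "ft_torque": the same for the moment, N m; "grip_width": opening from 0.0 (shut) to 1.0 (fully open); "finger_force": force on a finger pad.
Only numpy, scipy, OpenCV 4.12 (cv2) and the standard library are available. Lean on these libraries where they do the work, as an engineer would, in place of code of your own. Each camera call takes 0.05 s, during which the arm holds its last target. There are 200 camera calls.

## Working session

There is one attempt and no reset: what is moved stays moved. The work goes in short steps, Python scripts to look and compute and a tool call to move; the robot and the scene stay as the last step left them, time stands still between calls to the robot, and variables do not carry over. Pictures are saved under pics/ and viewed, at most 10 in all, crops included, and the job is handed in when it is done.

Besides the shell and the picture viewer there is one more tool, called after "Request:" as a command line: name --argument value ..., lists and objects as JSON in quotes. apply_moves: Moves the arm, as the interface text tells. Its arguments: {"type":"object","properties":{"rows":{"type":"array"}},"required":["rows"]}

```bash
mkdir -p pics; cat > h.py <<'E'
import numpy as np,cv2
from plant import robot
def snap(n,f=None):
    s=robot.snapshot(n)
    if f: cv2.imwrite('pics/'+f,np.array(s['pixels']))
    return s
def f_(s): return 240/np.tan(np.radians(s['vertical_fov'])/2)
def px(s,p):
    T=np.array(s['cam_to_world']);c=T[:3,:3].T@(np.array(p)-T[:3,3]);u=c[:2]/c[2];u=u*(1+s['k1']*(u@u));return np.round(u*f_(s)+[s['cx'],s['cy']],1)
def ray(s,uv,z):
    T=np.array(s['cam_to_world']);d=(np.array(uv,float)-[s['cx'],s['cy']])/f_(s);u=d.copy()
    for _ in range(20): u=d/(1+s['k1']*(u@u))
    r=T[:3,:3]@np.array([u[0],u[1],1]);return T[:3,3]+r*(z-T[2,3])/r[2]
def find(s,cam,th,fn='place_of'):
    T=np.array(s['cam_to_world']);o=[]
    for d in getattr(robot,fn)(cam,th):
        w=T[:3,:3]@np.array(d['at'])+T[:3,3];o.append((round(d['score'],2),np.round(w,4).tolist(),px(s,w).tolist(),[k for k in d if k not in('at','score')]))
    return o
E
python3 - <<'E'
from h import *
print(robot.tcp_to_grasp)
o=robot.get_obs();print(o['clock'],o['tcp_pos'],o['tool_rot'],o['grip_width'])
for c in ['top','side']:
    s=snap(c,c+'1.png');print(c,np.round(s['cam_to_world'],3).tolist())
    for t in ['spare_center','fuse_a_center','fuse_b_center','saddle','carrier_grip','fuse_carrier','fuse_base']:
        print(t,find(s,c,t))
E
```

```text
0.0187
0.0 [0.17904286 0.59813541 0.23792726] [[-9.58047851e-01  2.86608007e-01 -4.05648881e-04]
 [ 2.86608267e-01  9.58046176e-01 -1.79606724e-03]
 [-1.26136894e-04 -1.83698068e-03 -9.99998305e-01]] 1.002288145007645
top [[-0.008, -0.999, 0.048, 0.475], [-1.0, 0.007, -0.012, -0.071], [0.012, -0.048, -0.999, 1.535], [0.0, 0.0, 0.0, 1.0]]
spare_center [(0.54, [0.5372, -0.2778, 0.0759], [387.2, 239.7], [])]
fuse_a_center [(0.56, [0.4355, -0.0411, 0.023], [301.6, 277.1], []), (0.27, [0.4026, 0.3092, -0.003], [181.2, 288.8], []), (0.17, [0.534, -0.2766, 0.0767], [386.8, 240.9], [])]
fuse_b_center [(0.56, [0.441, -0.0634, 0.0204], [309.5, 275.1], []), (0.33, [0.4341, -0.0406, 0.0236], [301.5, 277.6], [])]
saddle [(0.62, [0.4406, -0.0489, 0.043], [304.3, 275.5], [])]
carrier_grip [(0.74, [0.4438, -0.4165, 0.0478], [435.1, 273.0], []), (0.64, [0.549, -0.4024, 0.0289], [428.2, 236.0], []), (0.61, [0.5388, -0.2823, 0.0462], [387.3, 239.6], [])]
fuse_carrier [(0.98, [0.4426, -0.4209, 0.0024], [433.0, 273.1], []), (0.62, [0.5474, -0.4023, -0.0008], [425.9, 237.1], []), (0.51, [0.5403, -0.286, 0
[... 263 characters left out ...]
, [345.2, 283.0], []), (0.48, [0.4338, -0.0527, 0.0476], [269.3, 250.7], [])]
fuse_a_center [(0.72, [0.4266, -0.0394, 0.0228], [265.2, 256.3], [])]
fuse_b_center [(0.73, [0.4453, -0.0636, 0.0184], [275.3, 261.1], [])]
saddle [(0.68, [0.4324, -0.0538, 0.0468], [268.9, 251.3], [])]
carrier_grip [(0.87, [0.549, -0.4004, 0.0279], [375.9, 331.0], []), (0.79, [0.5341, -0.2816, 0.0422], [345.1, 295.3], []), (0.74, [0.4413, -0.4218, 0.0603], [336.6, 341.2], [])]
fuse_carrier [(0.8, [0.4463, -0.417, 0.0013], [336.7, 359.1], []), (0.75, [0.536, -0.2825, 0.0091], [345.4, 306.1], []), (0.68, [0.5461, -0.4009, 0.0023], [374.0, 340.1], [])]
fuse_base [(0.85, [0.5372, -0.2819, 0.0055], [345.6, 307.0], [])]
```

```bash
python3 - <<'E'
import cv2,numpy as np
a=cv2.imread('pics/top1.png')[190:330,250:470];b=cv2.imread('pics/side1.png')[200:390,220:420]
cv2.imwrite('pics/c1.png',cv2.resize(a,(792,504),interpolation=cv2.INTER_CUBIC))
cv2.imwrite('pics/c2.png',cv2.resize(b,(600,570),interpolation=cv2.INTER_CUBIC))
E
```

```text
(no output)
```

View pics/c1.png

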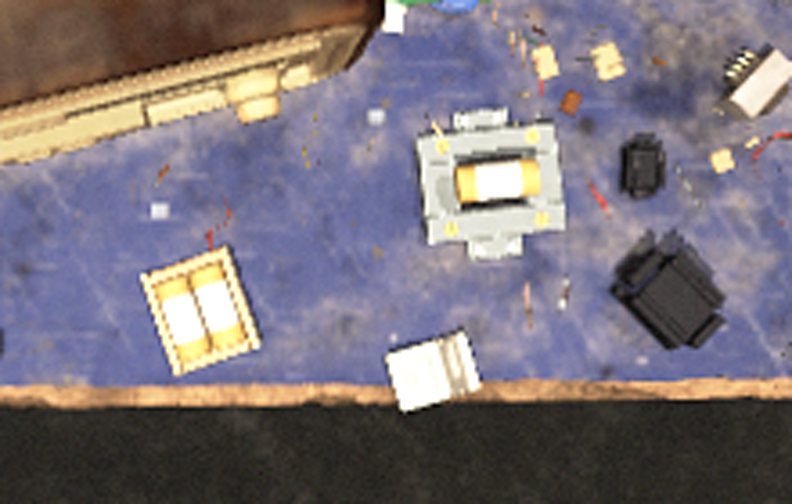

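View pics/c2.png

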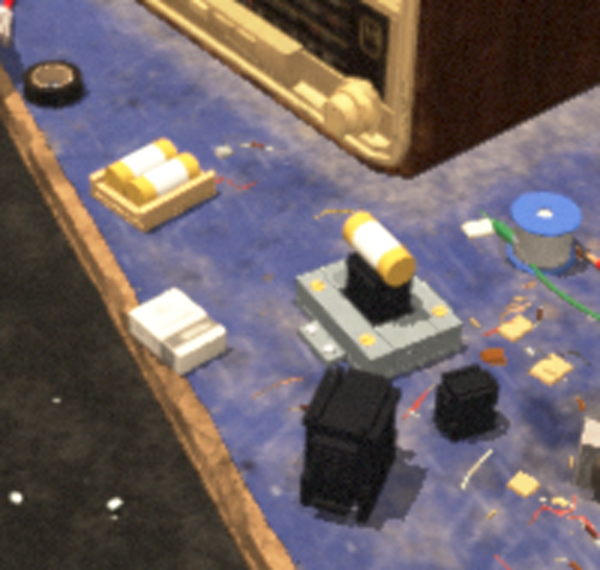

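View pics/side1.png

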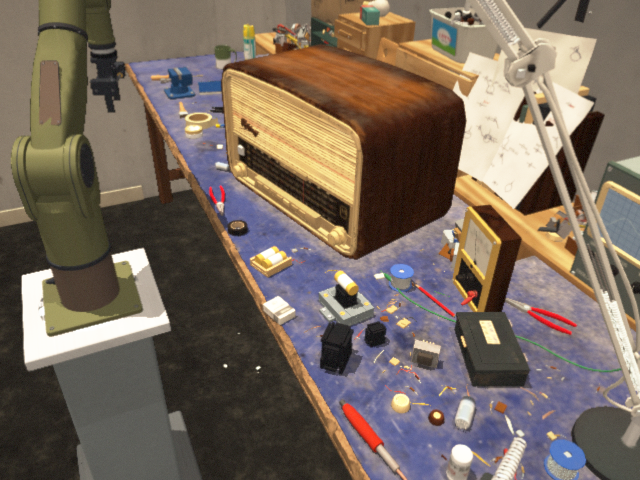

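The carrier candidates in c1 are: in the grey base with a white/brass spare across it (497,180), a small loose black one (642,165), and a large loose black one (668,290). The one meant is in the base. It carries the spare and is seated, with its grip at z≈45 mm, and the enlarged crop c2 (380,270) confirms it. The cradle with two fuses is at (200,312) in c1, yaw about +19°. The base yaw is about +6°.

```bash
cat >> h.py <<'E'
def go(x,y,z,yaw):
    """shift/turn in tool axes to TCP x,y,z with tool y at yaw (world deg), tool z down"""
    from scipy.spatial.transform import Rotation as R
    o=robot.get_obs();A=np.array(o['tool_rot']);a=np.radians(yaw)
    Y=np.array([np.cos(a),np.sin(a),0]);Z=np.array([0,0,-1.]);B=np.stack([np.cross(Y,Z),Y,Z],1)
    print('shift',np.round(A.T@(np.array([x,y,z])-o['tcp_pos']),4),'turn',np.round(R.from_matrix(A.T@B).as_rotvec(degrees=True),2),'at',np.round(o['tcp_pos'],4),'yaw',round(np.degrees(np.arctan2(A[1,1],A[0,1])),2),'t',o['clock'],'f',np.round(o['force'],1))
E
python3 -c "
from h import *
go(.36,.35,.26,25)"
```

```text
shift [-0.2445 -0.1865 -0.0213] turn [ 1.000e-02 -0.000e+00  4.834e+01] at [0.1792 0.5988 0.2388] yaw 73.34 t 0.8 f [-0.   0.3  0.1]
```

Request:
apply_moves --rows '[-0.05,-0.037,-0.005,0,0,10,1,-0.1,-0.075,-0.01,0,0,19,1,-0.15,-0.112,-0.015,0,0,29,1,-0.2,-0.15,-0.02,0,0,39,1,-0.245,-0.187,-0.021,0,0,48,1]'

```text
clock: 1.42
tcp_pos: [0.3618, 0.3479, 0.2603]
tool_rot: [[-0.423, 0.906, 0.001], [0.906, 0.423, 0.001], [0.001, 0.002, -1.0]]
force: [-0.3, 0.3, -0.4]
grip_width: 1.002
finger_force: 0.0
```

```bash
python3 -c "
from h import *
go(.41,.04,.26,6)"
```

```text
shift [-0.2994 -0.0864  0.    ] turn [ 0.09 -0.05 19.01] at [0.3618 0.3479 0.2603] yaw 25.01 t 1.425 f [-0.3  0.3 -0.4]
```

Request:
apply_moves --rows '[-0.06,-0.017,0,0,0,4,1,-0.12,-0.035,0,0,0,8,1,-0.18,-0.052,0,0,0,12,1,-0.24,-0.069,0,0,0,16,1,-0.299,-0.086,0,0,0,19,1]'

```text
clock: 2.05
tcp_pos: [0.411, 0.0406, 0.2601]
tool_rot: [[-0.109, 0.994, 0.001], [0.994, 0.109, 0.0], [0.0, 0.001, -1.0]]
force: [1.1, 0.3, 1.2]
grip_width: 0.999
finger_force: 0.0
```

```bash
python3 -c "
from h import *
s=snap('wrist','w1.png')
for t in ['saddle','fuse_a_center','fuse_b_center','spare_center','carrier_grip']: print(t,find(s,'wrist',t))
go(.42,-.27,.24,6)"
```

```text
saddle [(0.78, [0.4356, -0.0514, 0.0508], [336.2, 296.3], []), (0.43, [0.4048, 0.135, -0.0006], [326.7, 119.3], [])]
fuse_a_center [(0.74, [0.4291, -0.0396, 0.0247], [330.9, 277.1], [])]
fuse_b_center [(0.97, [0.4394, -0.0644, 0.02], [337.0, 295.7], [])]
spare_center []
carrier_grip []
shift [-0.3129 -0.0261  0.0195] turn [ 0.02 -0.05  0.48] at [0.4106 0.0438 0.2598] yaw 6.48 t 2.35 f [0.4 0.5 0.7]
```

Request:
apply_moves --rows '[-0.06,-0.004,0,0,0,0,1,-0.12,-0.01,0,0,0,0,1,-0.18,-0.015,0,0,0,0,1,-0.24,-0.02,0.01,0,0,0,1,-0.3,-0.026,0.02,0,0,0,1]'

```text
clock: 2.98
tcp_pos: [0.4195, -0.2583, 0.2395]
tool_rot: [[-0.116, 0.993, 0.001], [0.993, 0.116, 0.001], [0.001, 0.002, -1.0]]
force: [1.4, -1.0, 0.1]
grip_width: 1.0
finger_force: 0.0
```

View pics/w1.png

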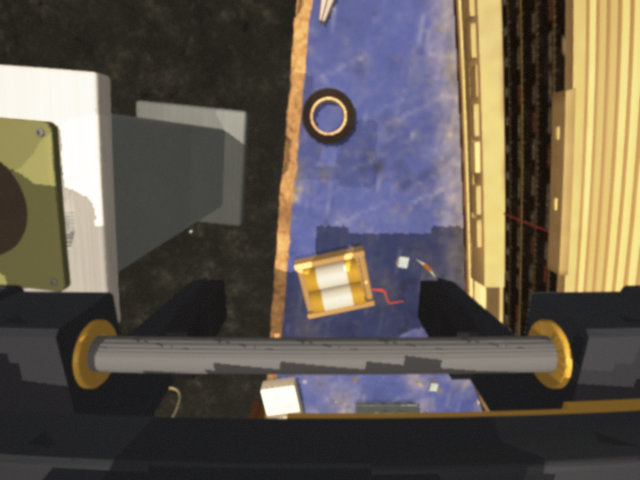

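```bash
python3 -c "
from h import *
s=snap('wrist','w2.png');print(np.round(s['cam_to_world'],3).tolist())
for t in ['spare_center','carrier_grip','fuse_base','fuse_carrier']: print(t,find(s,'wrist',t))
go(.48,-.28,.24,6)"
```

```text
[[0.993, 0.11, 0.032, 0.41], [0.115, -0.958, -0.264, -0.19], [0.002, 0.266, -0.964, 0.386], [0.0, 0.0, 0.0, 1.0]]
spare_center [(0.77, [0.5351, -0.2775, 0.0738], [443.1, 255.1], [])]
carrier_grip [(0.95, [0.4399, -0.4218, 0.0533], [324.4, 364.3], []), (0.72, [0.387, -0.2312, 0.0004], [296.2, 179.4], []), (0.65, [0.5362, -0.2837, 0.045], [433.5, 252.3], []), (0.63, [0.5437, -0.3997, 0.0286], [415.2, 343.5], []), (0.39, [0.5355, -0.2798, 0.0007], [421.7, 237.3], [])]
fuse_base [(0.86, [0.537, -0.2813, 0.0003], [422.6, 238.6], [])]
fuse_carrier [(0.89, [0.4406, -0.417, 0.0035], [325.0, 336.5], []), (0.86, [0.5314, -0.2803, 0.0048], [419.1, 238.3], []), (0.52, [0.7039, -0.2533, 0.0043], [568.7, 232.3], [])]
shift [-0.0304  0.0582 -0.0006] turn [-0.   -0.1   0.53] at [ 0.4187 -0.2564  0.2394] yaw 6.53 t 3.225 f [ 0.3  0.3 -0.7]
```

View pics/w2.png

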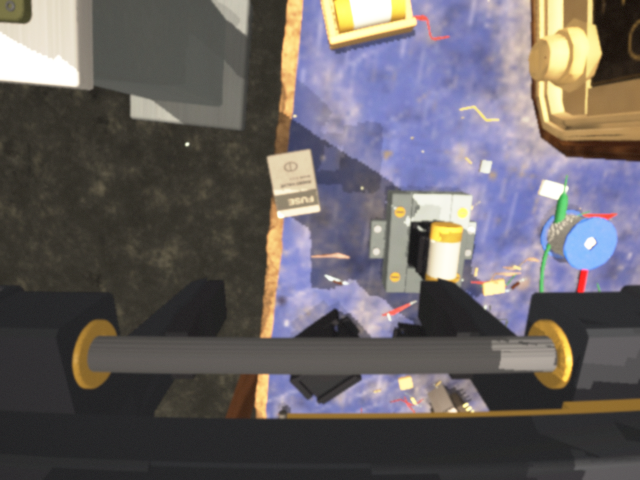

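```bash
cat >q.py <<'E'
from h import *
def yaw(a,b): d=b-a; return round(np.degrees(np.arctan2(d[1],d[0])),2)
s=robot.snapshot('wrist')
im=cv2.imread('pics/w2.png')
P=[ray(s,p,.028) for p in [(390,193),(472,194),(387,291)]]
print('base',np.round(P,4).tolist(),yaw(P[0],P[1]),yaw(P[2],P[0])-90, np.linalg.norm(P[1]-P[0]),np.linalg.norm(P[2]-P[0]))
# spare white+brass mask
hsv=cv2.cvtColor(im,cv2.COLOR_BGR2HSV)
def rect(im,box,zt):
    x0,y0,x1,y1=box;h=cv2.cvtColor(im[y0:y1,x0:x1],cv2.COLOR_BGR2HSV)
    w=((h[...,1]<70)&(h[...,2]>185)).astype(np.uint8);b=((h[...,0]>10)&(h[...,0]<32)&(h[...,1]>120)&(h[...,2]>150)).astype(np.uint8)
    return w,b
w,b=rect(im,(422,215,468,290),0)
for n,m in (('white',w),('brass',b)):
    k,l,st,c=cv2.connectedComponentsWithStats(m)
    for i in range(1,k):
        if st[i,4]>25: print(n,st[i].tolist(),(c[i]+[422,215]).round(1))
T=np.array(s['cam_to_world']);np.save('T2.npy',T)
E
python3 q.py
```

```text
base [[0.4841, -0.2289, 0.028], [0.5687, -0.2199, 0.028], [0.4986, -0.3363, 0.028]] 6.03 7.700000000000003 0.0851107448612728 0.10840561097523888
white [0, 0, 46, 18, 330] [448.7 219.3]
white [6, 25, 34, 40, 1066] [443.8 259.6]
brass [8, 7, 33, 21, 568] [445.7 231.8]
brass [27, 59, 10, 9, 36] [455.1 278.8]
brass [5, 60, 11, 6, 30] [430.9 278.2]
```

```bash
python3 -c "
from h import *
go(.5357,-.279,.15,6.8)"
```

```text
shift [-0.0365  0.1135  0.0896] turn [ 0.01 -0.09 -0.2 ] at [ 0.4188 -0.2559  0.2396] yaw 6.6 t 3.275 f [ 0.4 -0.4  0.4]
```

Request:
apply_moves --rows '[-0.018,0.057,0,0,0,0,1,-0.0365,0.1,0.02,0,0,0,1,-0.0365,0.1135,0.06,0,0,0,1,-0.0365,0.1135,0.0896,0,0,0,1,-0.0365,0.1135,0.0896,0,0,0,1]'

```text
clock: 3.9
tcp_pos: [0.5341, -0.2786, 0.1483]
tool_rot: [[-0.115, 0.993, -0.004], [0.993, 0.115, 0.003], [0.004, -0.004, -1.0]]
force: [0.5, 0.0, 0.7]
grip_width: 0.997
finger_force: 0.0
```

```bash
python3 -c "
from h import *
s=snap('wrist','w3.png')
for t in ['spare_center','carrier_grip','fuse_base']: print(t,find(s,'wrist',t))
o=robot.get_obs();A=np.array(o['tool_rot']);p=np.array(o['tcp_pos']);print([px(s,p+A@np.array(v)) for v in ([0,-.044,0],[0,.044,0],[0,0,.07])])
go(.5357,-.279,.069,6.8)"
```

```text
spare_center [(0.76, [0.5336, -0.2793, 0.0759], [323.9, 253.6], [])]
carrier_grip [(0.92, [0.5427, -0.3997, 0.0298], [318.2, 369.0], []), (0.8, [0.4395, -0.4221, 0.051], [192.1, 394.0], [])]
fuse_base []
[array([230.4, 310.3]), array([426.2, 311.3]), array([327., 261.])]
shift [0.0032 0.0001 0.0829] turn [ 0.14  0.07 -0.4 ] at [ 0.5358 -0.2821  0.1519] yaw 6.4 t 4.1 f [-0.1  0.6 -0.5]
```

View pics/w3.png

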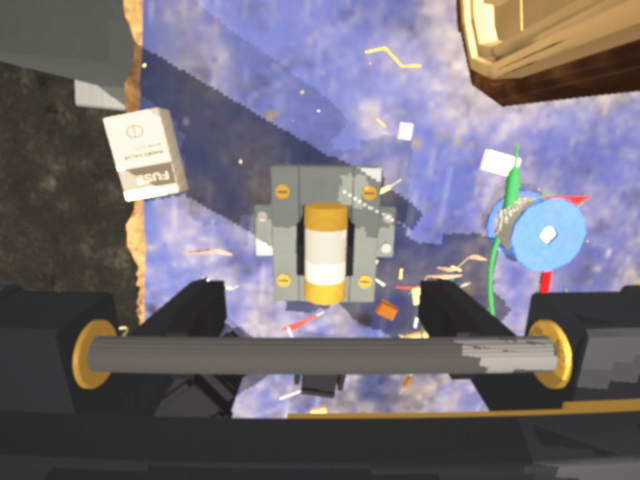

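```bash
cat >> h.py <<'E'
def mean_obs(n=8):
    P=[];Rs=[]
    for _ in range(n):
        robot.snapshot('wrist');o=robot.get_obs();P.append(o['tcp_pos']);Rs.append(o['tool_rot'])
    U,_,V=np.linalg.svd(np.mean(Rs,0));o=dict(o);o['tcp_pos']=np.mean(P,0);o['tool_rot']=U@V;print('std',np.std(P,0).round(4),o['finger_force'],o['grip_width']);return o
class _A:
    def __getattr__(s,k): return getattr(_r,k)
    def get_obs(s): return mean_obs()
def go2(*a):
    global robot,_r
    _r=robot;robot=_A()
    go(*a);robot=_r
E
python3 -c "
from h import *
s=robot.snapshot('wrist')
for z in(.076,.09):
  P=[ray(s,p,z) for p in [(326.3,206),(324.7,302)]];print(np.round(P,4).tolist(),np.degrees(np.arctan2(*(P[0]-P[1])[:2])))
P=[ray(s,p,.028) for p in [(272,167),(383,167),(274,301),(376,301)]];print(np.round(P,4).tolist(),np.mean(P,0))
go2(.5355,-.279,.070,6.8)"
```

```text
[[0.5338, -0.2523, 0.076], [0.5404, -0.3191, 0.076]] -5.6182724887672855
[[0.5333, -0.2499, 0.09], [0.5395, -0.3125, 0.09]] -5.6182724887674045
[[0.4912, -0.2355, 0.028], [0.5748, -0.2262, 0.028], [0.501, -0.3458, 0.028], [0.5864, -0.3364, 0.028]] [ 0.53834805 -0.28595872  0.028     ]Traceback (most recent call last):
  File "<string>", line 7, in <module>
    go2(.5355,-.279,.070,6.8)
    ~~~^^^^^^^^^^^^^^^^^^^^^^
  File "h.py", line 36, in go2
    go(*a);robot=_r
    ~~^^^^
  File "h.py", line 22, in go
    o=robot.get_obs();A=np.array(o['tool_rot']);a=np.radians(yaw)
  File "h.py", line 32, in get_obs
    def get_obs(s): return mean_obs()
                           ~~~~~~~~^^
  File "h.py", line 28, in mean_obs
    robot.snapshot('wrist');o=robot.get_obs();P.append(o['tcp_pos']);Rs.append(o['tool_rot'])
                              ~~~~~~~~~~~~~^^
  File "h.py", line 32, in get_obs
    def get_obs(s): return mean_obs()
                           ~~~~~~~~^^
  File "h.py", line 28, in mean_obs
    robot.snapshot('wrist');o=robot.get_obs();P.append(o['tcp_pos']);Rs.append(o['tool_ro
[... 26483 characters left out ...]
get_obs();P.append(o['tcp_pos']);Rs.append(o['tool_rot'])
                              ~~~~~~~~~~~~~^^
  File "h.py", line 32, in get_obs
    def get_obs(s): return mean_obs()
                           ~~~~~~~~^^
  File "h.py", line 28, in mean_obs
    robot.snapshot('wrist');o=robot.get_obs();P.append(o['tcp_pos']);Rs.append(o['tool_rot'])
                              ~~~~~~~~~~~~~^^
  File "h.py", line 32, in get_obs
    def get_obs(s): return mean_obs()
                           ~~~~~~~~^^
  File "h.py", line 28, in mean_obs
    robot.snapshot('wrist');o=robot.get_obs();P.append(o['tcp_pos']);Rs.append(o['tool_rot'])
    ~~~~~~~~~~~~~~^^^^^^^^^
ValueError: 200 camera calls are used up
```

I made a mistake: a recursion bug in my averaging helper used up the whole camera budget and cost some time. From here I have only the pictures already taken plus force, grip and pose feedback. I'll remove that helper and check the clock.

```bash
python3 - <<'E'
s=open('h.py').read();open('h.py','w').write(s[:s.index('def mean_obs')])
E
ls -la pics T2.npy; python3 - 2>&1 <<'E' | tail -5
from h import *
o=robot.get_obs();print(o['clock'],o['tcp_pos'],o['q'])
go(.5355,-.279,.070,6.2)
try: print(robot.place_of('side','saddle'),robot.get_obs()['clock'])
except Exception as e: print(e)
E
```

```text
-rw-r--r-- 1 agent agent  256 Dec  2 03:56 T2.npy

pics:
total 3428
drwxr-xr-x 2 agent agent   4096 Dec  2 03:56 .
drwxr-xr-x 3 agent agent   4096 Dec  2 03:56 ..
-rw-r--r-- 1 agent agent 529431 Dec  2 03:54 c1.png
-rw-r--r-- 1 agent agent 479670 Dec  2 03:54 c2.png
-rw-r--r-- 1 agent agent 567575 Dec  2 03:54 side1.png
-rw-r--r-- 1 agent agent 573909 Dec  2 03:54 top1.png
-rw-r--r-- 1 agent agent 469717 Dec  2 03:55 w1.png
-rw-r--r-- 1 agent agent 435527 Dec  2 03:55 w2.png
-rw-r--r-- 1 agent agent 426249 Dec  2 03:56 w3.png
13.8 [ 0.53463439 -0.28244015  0.15007512] [21.65925926 44.40607219  3.22384056 98.40811131 -3.72849392 37.29083472
 33.26692341]
shift [0.0033 0.0012 0.0801] turn [ 0.   -0.    0.14] at [ 0.5346 -0.2824  0.1501] yaw 6.34 t 13.8 f [-0.2 -0.6 -0.2]
[{'at': [-0.1289, 0.0431, 1.4085], 'score': 0.68}] 13.85
```

Request:
apply_moves --rows '[0,0,0.02,0,0,0,1,0,0,0.04,0,0,0,1,0,0,0.06,0,0,0,1,0,0,0.073,0,0,0,1,0,0,0.08,0,0,0,1]'

```text
clock: 14.48
tcp_pos: [0.5345, -0.2823, 0.0695]
tool_rot: [[-0.11, 0.994, -0.0], [0.994, 0.11, 0.0], [0.0, -0.0, -1.0]]
force: [0.5, -0.8, 1.1]
grip_width: 1.001
finger_force: 0.0
```

Request:
apply_moves --rows '[0,0,0,0,0,0,0.5,0,0,0,0,0,0,0.4,0,0,0,0,0,0,0.3,0,0,0,0,0,0,0.2,0,0,0,0,0,0,0.2]'

```text
clock: 15.1
tcp_pos: [0.5347, -0.2824, 0.0703]
tool_rot: [[-0.11, 0.994, 0.0], [0.994, 0.11, -0.0], [-0.0, 0.0, -1.0]]
force: [1.1, 0.5, 0.2]
grip_width: 0.459
finger_force: 0.0
```

Request:
apply_moves --rows '[0,0,0,0,0,0,0.2,0,0,0,0,0,0,0.2,0,0,0,0,0,0,0.2,0,0,0,0,0,0,0.2,0,0,0,0,0,0,0.2]'

```text
clock: 15.72
tcp_pos: [0.5349, -0.2824, 0.0702]
tool_rot: [[-0.11, 0.994, 0.0], [0.994, 0.11, -0.0], [-0.0, 0.0, -1.0]]
force: [1.3, -0.0, 0.6]
grip_width: 0.31
finger_force: 30.0
```

```bash
cat > fit.py <<'E'
# recover wrist intrinsics and the w1 view from stored numbers, then the cradle pose from w1
from h import *
from scipy.optimize import least_squares
T2=np.load('T2.npy')
W=[([.5351,-.2775,.0738],[443.1,255.1]),([.4399,-.4218,.0533],[324.4,364.3]),([.387,-.2312,.0004],[296.2,179.4]),([.5362,-.2837,.045],[433.5,252.3]),([.5437,-.3997,.0286],[415.2,343.5]),([.5355,-.2798,.0007],[421.7,237.3]),([.537,-.2813,.0003],[422.6,238.6]),([.4406,-.417,.0035],[325,336.5]),([.5314,-.2803,.0048],[419.1,238.3]),([.7039,-.2533,.0043],[568.7,232.3])]
def pr(v,T,p):
    s=dict(vertical_fov=np.degrees(2*np.arctan(240/v[0])),cx=v[1],cy=v[2],k1=v[3],cam_to_world=T);return px(s,p)-0
def prx(v,T,p):
    c=T[:3,:3].T@(np.array(p)-T[:3,3]);u=c[:2]/c[2];return u*(1+v[3]*(u@u))*v[0]+v[1:3]
r=least_squares(lambda v:np.concatenate([prx(v,T2,p)-q for p,q in W]),[400,320,240,0],x_scale=[100,10,10,.1]);v=r.x;print(v.round(3),np.abs(r.fun).max())
# w1 camera: T2 shifted (same orientation to ~0.1 deg); solve the shift from the w1 detections
D=[([.4356,-.0514,.0508],[336.2,296.3]),([.4048,.135,-.0006],[326.7,119.3]),([.4291,-.0396,.0247],[330.9,277.1]),([.4394,-.0644,.02],[337,295.7])]
from scipy.spatial.transform import Rotation as R
def T1(d):
    T=T2.copy();T[:3,:3]=R.from_rotvec(d[3:])@np.eye(3) @ T2[:3,:3] if 0 else R.from_rotvec(d[3:]).as_matrix()@T2[:3,:3];T[:3,3]+=d[:3];return T
r=least_squares(lambda d:np.concatenate([*[prx(v,T1(d),p)-q for p,q in D],d[3:]*2000]),[0,.3,.02,0,0,0]);print(r.x.round(4),np.abs(r.fun).max())
s=dict(vertical_fov=np.degrees(2*np.arctan(240/v[0])),cx=v[1],cy=v[2],k1=v[3],cam_to_world=T1(r.x))
import pickle;pickle.dump(s,open('s1.pkl','wb'))
C=[ray(s,p,.022) for p in [(296,263),(360,248),(374,302),(307,318)]]
print(np.round(C,4).tolist(),np.mean(C,0))
for a,b in((0,1),(3,2),(0,3),(1,2)): d=C[b]-C[a];print(np.linalg.norm(d).round(4),np.degrees(np.arctan2(d[1],d[0])).round(1))
im=cv2.imread('pics/w1.png')[225:345,275:395];cv2.imwrite('pics/c3.png',cv2.resize(im,(600,600),interpolation=cv2.INTER_CUBIC))
E
python3 fit.py
```

```text
[ 3.51096e+02  3.20839e+02  2.37781e+02 -5.00000e-02] 0.3241674407794619
[-0.0089  0.2986  0.0206  0.     -0.     -0.    ] 0.6139916789946938
[[0.3872, -0.0279, 0.022], [0.4583, -0.0016, 0.022], [0.4847, -0.0667, 0.022], [0.4071, -0.0969, 0.022]] [ 0.4343013  -0.04827201  0.022     ]
0.0758 20.4
0.0832 21.2
0.0717 -73.9
0.0703 -67.9
```

View pics/c3.png

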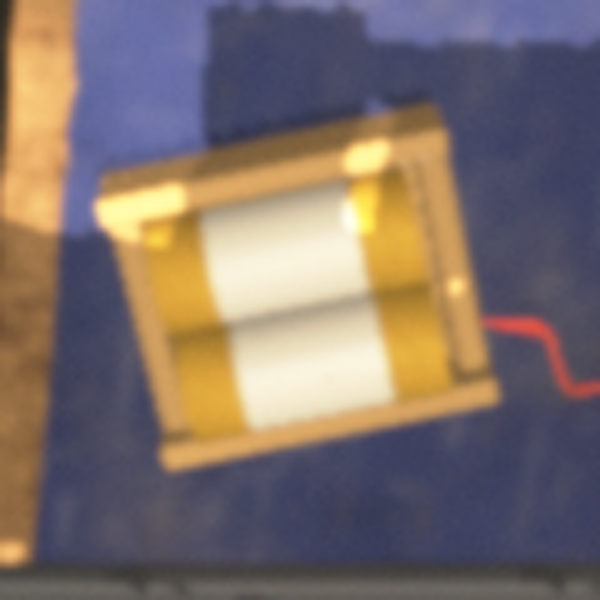

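```bash
python3 - <<'E'
from h import *
import pickle
s=pickle.load(open('s1.pkl','rb'));print(np.round(s['cam_to_world'],3)[:3,3])
def rep(L,C):
    print(L,np.round(C,4)[:,:2].tolist(),np.mean(C,0).round(4))
C=np.array([ray(s,(275+a/5,225+b/5),.022) for a,b in [(98,198),(447,128),(498,400),(165,467)]]);rep('rim',C)
for a,b in((0,1),(3,2),(3,0),(2,1)): d=C[b]-C[a];print(np.linalg.norm(d).round(4),np.degrees(np.arctan2(d[1],d[0])).round(1))
V=np.array([ray(s,(275+a/5,225+b/5),.024) for a,b in [(172,338),(440,286)]]);rep('valley',V);d=V[1]-V[0];print(np.degrees(np.arctan2(d[1],d[0])))
# white band boundaries on the fuse tops z~.034
B=np.array([ray(s,(275+a/5,225+b/5),.034) for a,b in [(212,255),(366,230),(238,385),(388,355)]]);rep('bands',B)
for c in('top','side','wrist'):
    pass
E
```

```text
[0.4   0.11  0.406]
rim [[0.3858, -0.0301], [0.4637, -0.0041], [0.486, -0.0705], [0.4083, -0.0973]] [ 0.436  -0.0505  0.022 ]
0.0822 18.4
0.0821 19.0
0.0709 108.6
0.0701 108.5
valley [[0.4065, -0.0623], [0.4675, -0.0421]] [ 0.437  -0.0522  0.024 ]
18.326588646466515
bands [[0.4132, -0.0364], [0.4471, -0.0265], [0.4227, -0.0678], [0.4563, -0.0564]] [ 0.4348 -0.0468  0.034 ]
```

Request:
apply_moves --rows '[0,0,-0.01,0,0,0,0.2,0,0,-0.03,0,0,0,0.2,0,0,-0.06,0,0,0,0.2,0,-0.01,-0.095,0,0,0,0.2,0,-0.03,-0.12,0,0,0,0.2]'

```text
clock: 16.35
tcp_pos: [0.5052, -0.2857, 0.192]
tool_rot: [[-0.111, 0.994, 0.002], [0.994, 0.111, -0.001], [-0.001, 0.002, -1.0]]
force: [-0.2, 0.8, 0.2]
grip_width: 0.309
finger_force: 30.0
```

Request:
apply_moves --rows '[0,-0.03,0,0,0,0,0.2,0.01,-0.06,0,0,0,8,0.2,0.03,-0.08,0,0,0,17,0.2,0.06,-0.095,0,0,0,26,0.2,0.09,-0.1,0,0,0,35,0.2]'

```text
clock: 16.98
tcp_pos: [0.3939, -0.2067, 0.1906]
tool_rot: [[0.486, 0.874, -0.001], [0.874, -0.486, 0.0], [0.0, -0.001, -1.0]]
force: [0.3, 0.1, -0.5]
grip_width: 0.304
finger_force: 30.0
```

```bash
python3 -c "
from h import *
print(robot.get_obs()['grip_width'],robot.get_obs()['finger_force'])
go(.4345,-.052,.12,-71.4)"
```

```text
0.3042695448454168 29.981350600719452
shift [ 0.155  -0.0396  0.0707] turn [-5.000e-02  1.000e-02  4.233e+01] at [ 0.3939 -0.2067  0.1906] yaw -29.07 t 16.975 f [ 0.3  0.1 -0.5]
```

Request:
apply_moves --rows '[0.035,-0.01,0,0,0,9,0.2,0.07,-0.02,0.015,0,0,18,0.2,0.105,-0.03,0.03,0,0,27,0.2,0.135,-0.037,0.05,0,0,36,0.2,0.155,-0.0396,0.07,0,0,42.3,0.2]'

```text
clock: 17.6
tcp_pos: [0.4354, -0.0504, 0.12]
tool_rot: [[0.946, 0.324, 0.0], [0.324, -0.946, 0.001], [0.001, -0.001, -1.0]]
force: [0.1, -0.2, -0.4]
grip_width: 0.305
finger_force: 30.0
```

Request:
apply_moves --rows '[0,0,0,0,0,0,0.2,0,0,0,0,0,0,0.2,0,0,0,0,0,0,0.2,0,0,0,0,0,0,0.2,0,0,0,0,0,0,0.2]'

```text
clock: 18.23
tcp_pos: [0.4351, -0.0527, 0.1204]
tool_rot: [[0.945, 0.326, 0.001], [0.326, -0.945, 0.0], [0.001, 0.0, -1.0]]
force: [0.1, 0.8, 0.3]
grip_width: 0.309
finger_force: 30.0
```

```bash
python3 -c "
from h import *
go(.4345,-.052,.055,-71.4)"
```

```text
shift [-0.0004 -0.0009  0.0654] turn [ 0.01 -0.03  0.41] at [ 0.4351 -0.0527  0.1204] yaw -70.99 t 18.225 f [0.1 0.8 0.3]
```

Aligned over the cradle, so I'm descending to 0.055 and then slowly.

Request:
apply_moves --rows '[0,0,0.015,0,0,0,0.2,0,0,0.03,0,0,0,0.2,0,0,0.045,0,0,0,0.2,0,0,0.058,0,0,0,0.2,0,0,0.065,0,0,0,0.2]'

```text
clock: 18.85
tcp_pos: [0.435, -0.0525, 0.0546]
tool_rot: [[0.945, 0.326, -0.0], [0.326, -0.945, 0.0], [-0.0, -0.0, -1.0]]
force: [0.0, 0.3, 0.3]
grip_width: 0.309
finger_force: 30.0
```

Request:
apply_moves --rows '[0,0,0.003,0,0,0,0.2,0,0,0.006,0,0,0,0.2,0,0,0.009,0,0,0,0.2,0,0,0.011,0,0,0,0.2,0,0,0.012,0,0,0,0.2]'

```text
clock: 19.48
tcp_pos: [0.4355, -0.0523, 0.0434]
tool_rot: [[0.945, 0.326, -0.0], [0.326, -0.945, -0.0], [-0.0, -0.0, -1.0]]
force: [-0.5, 0.1, -1.1]
grip_width: 0.307
finger_force: 30.0
```

Next I lower 1 mm steps, checking for contact.

Request:
apply_moves --rows '[0,0,0.0005,0,0,0,0.2,0,0,0.001,0,0,0,0.2,0,0,0.0015,0,0,0,0.2,0,0,0.0015,0,0,0,0.2,0,0,0.0015,0,0,0,0.2]'

```text
clock: 20.1
tcp_pos: [0.4358, -0.0524, 0.0422]
tool_rot: [[0.945, 0.326, -0.001], [0.326, -0.945, 0.0], [-0.001, -0.001, -1.0]]
force: [0.0, -0.6, -0.9]
grip_width: 0.31
finger_force: 30.0
```

Request:
apply_moves --rows '[0,0,0.0005,0,0,0,0.2,0,0,0.001,0,0,0,0.2,0,0,0.001,0,0,0,0.2,0,0,0.001,0,0,0,0.2,0,0,0.001,0,0,0,0.2]'

```text
clock: 20.72
tcp_pos: [0.436, -0.0524, 0.0414]
tool_rot: [[0.945, 0.326, -0.002], [0.326, -0.945, 0.0], [-0.002, -0.001, -1.0]]
force: [-0.3, 0.3, -1.2]
grip_width: 0.309
finger_force: 30.0
```

Request:
apply_moves --rows '[0,0,0.0005,0,0,0,0.2,0,0,0.001,0,0,0,0.2,0,0,0.001,0,0,0,0.2,0,0,0.001,0,0,0,0.2,0,0,0.001,0,0,0,0.2]'

```text
clock: 21.35
tcp_pos: [0.4363, -0.0524, 0.0407]
tool_rot: [[0.945, 0.326, -0.002], [0.326, -0.945, 0.0], [-0.002, -0.001, -1.0]]
force: [-1.0, -0.1, 0.2]
grip_width: 0.303
finger_force: 30.0
```

Request:
apply_moves --rows '[0,0,0.0005,0,0,0,0.2,0,0,0.001,0,0,0,0.2,0,0,0.001,0,0,0,0.2,0,0,0.001,0,0,0,0.2,0,0,0.001,0,0,0,0.2]'

```text
clock: 21.98
tcp_pos: [0.4361, -0.0518, 0.0403]
tool_rot: [[0.945, 0.327, -0.003], [0.327, -0.945, 0.002], [-0.003, -0.003, -1.0]]
force: [-2.6, 1.7, 6.8]
grip_width: 0.31
finger_force: 30.0
```

Request:
apply_moves --rows '[0,-0.0005,-0.0005,0,0,0,0.2,0,-0.0005,-0.0005,0,0,0,0.2,0,-0.0005,-0.0005,0,0,0,0.34,0,-0.0005,-0.0005,0,0,0,0.36,0,-0.0005,-0.0005,0,0,0,0.4]'

```text
clock: 22.6
tcp_pos: [0.4366, -0.0521, 0.0403]
tool_rot: [[0.945, 0.326, -0.003], [0.326, -0.945, 0.0], [-0.002, -0.001, -1.0]]
force: [-0.2, 0.5, 0.3]
grip_width: 0.4
finger_force: 0.0
```

Request:
apply_moves --rows '[0,0,0,0,0,0,0.45,0,0,0,0,0,0,0.5,0,0,0,0,0,0,0.6,0,0,0,0,0,0,0.6,0,0,0,0,0,0,0.6]'

```text
clock: 23.22
tcp_pos: [0.4364, -0.052, 0.0404]
tool_rot: [[0.945, 0.326, -0.003], [0.326, -0.945, 0.0], [-0.003, -0.001, -1.0]]
force: [0.5, 0.3, 0.5]
grip_width: 0.603
finger_force: 0.0
```

Request:
apply_moves --rows '[0,0,-0.005,0,0,0,0.6,0,0,-0.02,0,0,0,0.6,0,0,-0.05,0,0,0,0.7,0,0,-0.09,0,0,0,0.8,0,0,-0.14,0,0,0,1]'

```text
clock: 23.85
tcp_pos: [0.4361, -0.0517, 0.1817]
tool_rot: [[0.945, 0.326, -0.004], [0.326, -0.945, 0.001], [-0.004, -0.002, -1.0]]
force: [0.9, 0.3, 0.0]
grip_width: 0.887
finger_force: 0.0
```

```bash
python3 -c "
from h import *
go(.43,-.27,.18,-83.7)"
```

```text
shift [-0.077   0.2044  0.0016] turn [-0.1   0.24 12.74] at [ 0.4361 -0.0517  0.1817] yaw -70.96 t 23.85 f [0.9 0.3 0. ]
```

Request:
apply_moves --rows '[-0.015,0.04,0,0,0,3,1,-0.035,0.09,0,0,0.1,6,1,-0.05,0.14,0,0,0.2,9,1,-0.067,0.18,0,-0.1,0.24,12,1,-0.077,0.204,0,-0.1,0.24,12.7,1]'

```text
clock: 24.48
tcp_pos: [0.4299, -0.2724, 0.1809]
tool_rot: [[0.994, 0.107, 0.002], [0.107, -0.994, -0.001], [0.002, 0.002, -1.0]]
force: [-0.3, 0.6, -0.6]
grip_width: 0.998
finger_force: 0.0
```

```bash
python3 -c "
from h import *
go(.536,-.282,.10,-83.7)"
```

```text
shift [0.1044 0.0208 0.0811] turn [ 0.1  -0.1  -0.14] at [ 0.4299 -0.2724  0.1809] yaw -83.84 t 24.475 f [-0.3  0.6 -0.6]
```

Request:
apply_moves --rows '[0.04,0.007,0,0,0,0,1,0.08,0.014,0.01,0,0,0,1,0.1044,0.0208,0.04,0,0,0,1,0.1044,0.0208,0.081,0,0,0,1,0.1044,0.0208,0.081,0,0,0,1]'

```text
clock: 25.1
tcp_pos: [0.5349, -0.2773, 0.0972]
tool_rot: [[0.994, 0.111, -0.004], [0.111, -0.994, 0.003], [-0.003, -0.004, -1.0]]
force: [-0.9, -0.1, 0.5]
grip_width: 1.005
finger_force: 0.0
```

Request:
apply_moves --rows '[0,0,0,0,0,0,1,0,0,0,0,0,0,1,0,0,0,0,0,0,1,0,0,0,0,0,0,1,0,0,0,0,0,0,1]'

```text
clock: 25.72
tcp_pos: [0.5369, -0.2792, 0.0998]
tool_rot: [[0.994, 0.11, 0.002], [0.11, -0.994, -0.0], [0.002, 0.001, -1.0]]
force: [0.5, -0.1, 1.0]
grip_width: 1.004
finger_force: 0.0
```

```bash
python3 -c "
from h import *
go(.536,-.282,.034,-83.7)"
```

```text
shift [-0.0013  0.0026  0.0658] turn [ 0.04 -0.11  0.04] at [ 0.5369 -0.2792  0.0998] yaw -83.66 t 25.725 f [ 0.5 -0.1  1. ]
```

Request:
apply_moves --rows '[-0.001,0.0026,0.015,0,0,0,1,-0.001,0.0026,0.03,0,0,0,1,-0.001,0.0026,0.045,0,0,0,1,-0.001,0.0026,0.058,0,-0.1,0,1,-0.001,0.0026,0.0655,0,-0.1,0,1]'

```text
clock: 26.35
tcp_pos: [0.5359, -0.2817, 0.0328]
tool_rot: [[0.994, 0.11, -0.001], [0.11, -0.994, 0.0], [-0.001, -0.0, -1.0]]
force: [0.4, 0.6, -0.7]
grip_width: 0.999
finger_force: 0.0
```

Request:
apply_moves --rows '[0,0,0,0,0,0,0.9,0,0,0,0,0,0,0.85,0,0,0,0,0,0,0.8,0,0,0,0,0,0,0.75,0,0,0,0,0,0,0.7]'

```text
clock: 26.98
tcp_pos: [0.5363, -0.2819, 0.0342]
tool_rot: [[0.994, 0.11, 0.0], [0.11, -0.994, -0.001], [0.0, 0.001, -1.0]]
force: [-0.1, 0.2, -0.3]
grip_width: 0.703
finger_force: 0.0
```

Request:
apply_moves --rows '[0,0,0,0,0,0,0.66,0,0,0,0,0,0,0.64,0,0,0,0,0,0,0.62,0,0,0,0,0,0,0.61,0,0,0,0,0,0,0.6]'

```text
clock: 27.6
tcp_pos: [0.5362, -0.2819, 0.0341]
tool_rot: [[0.994, 0.11, -0.0], [0.11, -0.994, -0.001], [-0.0, 0.0, -1.0]]
force: [1.3, 0.2, 0.9]
grip_width: 0.598
finger_force: 3.0
```

Request:
apply_moves --rows '[0,0,0,0,0,0,0.57,0,0,0,0,0,0,0.54,0,0,0,0,0,0,0.5,0,0,0,0,0,0,0.45,0,0,0,0,0,0,0.4]'

```text
clock: 28.22
tcp_pos: [0.5362, -0.2817, 0.0345]
tool_rot: [[0.994, 0.11, 0.0], [0.11, -0.994, 0.0], [0.0, -0.0, -1.0]]
force: [-1.5, 1.9, 6.5]
grip_width: 0.447
finger_force: 30.0
```

Request:
apply_moves --rows '[0,0,0,0,0,0,0.3,0,0,0,0,0,0,0.3,0,0,0,0,0,0,0.3,0,0,0,0,0,0,0.3,0,0,0,0,0,0,0.3]'

```text
clock: 28.85
tcp_pos: [0.5362, -0.2817, 0.0345]
tool_rot: [[0.994, 0.11, 0.0], [0.11, -0.994, 0.0], [0.0, -0.0, -1.0]]
force: [-0.4, 1.6, 5.3]
grip_width: 0.458
finger_force: 30.0
```

Both catches are fully in (opening about 40–42 mm), so I draw it straight up.

Request:
apply_moves --rows '[0,0,-0.002,0,0,0,0.3,0,0,-0.005,0,0,0,0.3,0,0,-0.009,0,0,0,0.3,0,0,-0.014,0,0,0,0.3,0,0,-0.019,0,0,0,0.3]'

```text
clock: 29.48
tcp_pos: [0.5362, -0.282, 0.0534]
tool_rot: [[0.994, 0.11, -0.0], [0.11, -0.994, -0.001], [-0.0, 0.001, -1.0]]
force: [-0.2, 0.3, -2.6]
grip_width: 0.453
finger_force: 30.0
```

Request:
apply_moves --rows '[0,0,-0.005,0,0,0,0.3,0,0,-0.012,0,0,0,0.3,0,0,-0.025,0,0,0,0.3,0,0,-0.04,0,0,0,0.3,0,0,-0.055,0,0,0,0.3]'

```text
clock: 30.1
tcp_pos: [0.5363, -0.282, 0.1094]
tool_rot: [[0.994, 0.11, 0.0], [0.11, -0.994, -0.001], [0.0, 0.001, -1.0]]
force: [-0.5, 0.3, -2.4]
grip_width: 0.451
finger_force: 30.0
```

Request:
apply_moves --rows '[0,0,-0.012,0,0,0,0.3,0,0,-0.024,0,0,0,0.3,0,0,-0.034,0,0,0,0.3,0,0,-0.04,0,0,0,0.3,0,0,-0.04,0,0,0,0.3]'

```text
clock: 30.72
tcp_pos: [0.5363, -0.282, 0.1483]
tool_rot: [[0.994, 0.11, 0.0], [0.11, -0.994, -0.001], [0.0, 0.001, -1.0]]
force: [0.0, 0.2, -2.9]
grip_width: 0.455
finger_force: 30.0
```

Request:
apply_moves --rows '[0,0,0,0,0,0,0.3,0,0,0,0,0,0,0.3,0,0,0,0,0,0,0.3,0,0,0,0,0,0,0.3,0,0,0,0,0,0,0.3]'

```text
clock: 31.35
tcp_pos: [0.5362, -0.2819, 0.148]
tool_rot: [[0.994, 0.11, -0.0], [0.11, -0.994, -0.001], [-0.0, 0.001, -1.0]]
force: [0.9, -0.1, -2.3]
grip_width: 0.453
finger_force: 30.0
```

The carrier is held with its weight on the wrist (about 2 N), 114 mm above where it sat and upright, so I'm handing in.

```bash
python3 -c "
from plant import robot
print(robot.close_job())"
```

```text
the job is handed in; nothing more can be done
None
```

I set the spare on the cradle fuses and let go, then drew the carrier out by its squeezed catches, and it is held upright about 11 cm above its seat. The job was handed in at about 31 s with no verdict returned; a bug in my averaging helper used up the remaining camera calls, so I judged the grasps, the spare's placing and the lift only from force, grip and pose readings, not from pictures.

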